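Tighten a belt tensioner in its holding jig

TASK

Set the belt tensioner with the orange wing knob flat in the grey holding jig, its pulley over the yellow ring and its arm between the two steel posts, so that it cannot spin. Then tighten it there: turn the orange wing knob clockwise (seen from above) until its bar lies in line with the arm, and let go. Leave the other tensioner, with the blue knob, where it is.

Things in the scene. Friction and masses are not known exactly. Their poses are not given: they have to be found in the camera images.
- tensioner: Loose belt tensioner, 180 g: aluminium arm plate 8 mm thick, 18 mm wide; on it a black pulley 60 mm across, 8 to 26 mm high, topped by an orange wing knob by which it can be lifted. Origin: pulley axis, underside of the plate, z up. The arm points along -x and ends 100 mm from the axis. Unless the arm is braced, turning the stiff knob (0.12 N m) only spins the whole tensioner.
- tensioner_knob (a joint): Turn of the orange wing knob relative to the arm, rad, growing clockwise from above. The knob is an upright bar on the pulley axis, 46 mm long, 12 mm thick, 30 to 56 mm above the tensioner's origin; it points (60 deg minus this value) counter-clockwise from the tensioner's x axis. Starts within 0.15 of 0; tight at 1.05 (bar in line with the arm). Stays where left.
- jig_rest (a point): Fixed jig, plate 176x94 mm: centre of its yellow ring (72 mm across) on the plate's top, 10 mm above the table; z up. 75 mm along -x stand two posts, 14 mm thick, 24 mm high, tapered tops, 26 mm to either side (gap 38 mm): the arm goes between them along -x, with 10 mm (8 deg) of play each way until a post stops it. A fence 15 mm high, 64 mm wide stands 47 mm along +x.
- spare: The other tensioner, the same but with a blue knob; its origin and axes are as for the orange one. It is to be left alone. Beyond both tensioners stands a big raised test machine, over the table from x = 0.53 on, y below 0.07: keep the arm and wrist clear of it, also on the way to the jig.
There are look-alikes about, which are no part of the job. Leave any green look-alike of the tensioner alone.

How it is judged:
By the outcome, as a careful person would: the job done as asked, in the order asked, and still so for the second after the job is handed in, with the robot touching nothing.
It also fails if it takes over 40 s, if anything falls off the work surface, if the arm or the gripper's body presses on something with over 40 N, if the wrist force passes 120 N, or if a joint passes its speed limit or range.

ROBOT

A 6-joint arm with a two-finger parallel gripper is mounted at the origin on a cart in front of the work surface, level with it; the furniture and walls round the work are solid. World frame = base frame: x ahead of the robot, y to its left, z up, the work surface at z = 0. Lengths are in m, angles in rad, forces in N, time in s.
With the tool pointing down it reaches from about 0.35 to 1 m from the base axis. Payload 7.1 kg.
Tool frame: the origin (TCP) lies between the finger pads; the fingertips stand 19 mm ahead of it and the grasp point (between the pads) is the TCP; z points along the fingers, y is the direction in which the jaws open and shut (so a half turn about z gives the same grasp; the last joint's range is limited). The gripper opens to 85 mm and grips with 20 to 120 N. Pads are 22 mm wide; open, the fingers measure 114 mm over their backs; the gripper's body (76 mm by 85 mm) begins 54 mm behind the grasp point. The pads swing forward as they close: fully open they stand 13 mm farther back than shut.
Start: joints at [1.316, 0.423, 1.63, -0, 1.089, -0.019], TCP at [0.146, 0.608, 0.25] pointing down, gripper open.
Joint ranges: [-3, 3], [-0.9, 2.11], [0.09, 2.58], [-1.31, 4.45], [0.11, 2.69], [-2.54, 2.54]. Speed limits (rad/s): [2.39, 2.39, 3.01, 3.14, 3.14, 3.14].

INTERFACE

Orientations are given as a rotation vector (axis times angle).
In Python, from cell import arm, eyes gives the robot as it stands.
- The arm moves only by the tool play_rows, never from a script. Its argument "series" is a list that holds one entry, the list of rows, each a list of 4 numbers: the shift along the tool's x, y, z in mm, then the turn about the tool's z in rad. A call has 1 to 5 rows; each row is the pose to reach, as a shift and turn from the pose measured when the call began, along the tool's axes at that moment; what a row does not reach only later rows make up. A row lasts 1/12 s, in which the tool goes at most 41.7 mm and 7.16 degrees, less where a joint would pass 70% of its speed; a pose out of reach is approached as far as the arm can. A call with a gripper value outside its range is refused whole. "gripper" is the closure, from 0 (fully open) to 1 (shut), set as the call begins (left out, the last holds). The fingers move at their own pace and stop on an object; "squeeze" is the grip in N (left out, the last holds). Time passes only in rows, so rows that repeat a pose let the fingers close. It gives the time, the measured TCP pose, the force and the opening at its end, in the units of the state.
- arm.read_state(): the state, without advancing time (a new reading comes with each control period).
- eyes.snapshot(name): name is "side" or "top"; returns a dict with "frame" (400x640x3 uint8, red, green, blue), "z_map" (400x640 float32, m along the optical axis (not along the pixel's ray), 0 where there is no reading), "K" (3x3 intrinsics, pixels), "R" (3x3) and "t" (3): a world point X has camera coordinates R X + t. Camera axes: x right, y down, z forward; pixel columns grow to the right and rows downward; lengths in m; the calibration is good to about 2 mm. A picture is of the moment at which its call begins.
- arm.sign_off(): hands the job in, once; it reports no verdict.
Trained networks look in the newest picture that a camera, given by its name, has taken for a name from the list of things; names that differ only in an ending like _2 or _b are one class to them, and where a whole thing is asked for, a point or a joint stands for the part that bears it (a point fixed in the world has none). Each returns a list of dicts, best first, with "conf" (0 to 1); they miss things now and then, are a little off and sometimes report something else, mostly with a low value. They report only what shows in the picture. A call takes as long as a camera call. They do not tell look-alikes from the thing itself.
- eyes.find_in(camera, name): "at" ([row, column] in pixels, amid what is visible of it).
- eyes.masks_of(camera, name): "region" (400x640 bool, what is visible of it) and "at" ([row, column] in pixels, amid what is visible of it).
The state is a dict: "time_s": time; "q": joint angles; "qd": joint speeds; "tau": joint torques, N m; "ee_pos": TCP position; "eef_rot": TCP orientation; "wrist_force": force on the tool from outside, world axes, zero at the start; "torque": the same for the moment, N m; "grip_width": finger opening in m.
Only numpy, scipy, OpenCV 4.12 (cv2) and the standard library are available. Lean on these libraries where they do the work, as an engineer would, in place of code of your own. Each camera call takes 0.05 s, during which the arm holds its last target.

## Working session

There is one attempt and no reset: what is moved stays moved. The work goes in short steps, Python scripts to look and compute and a tool call to move; the robot and the scene stay as the last step left them, time stands still between calls to the robot, and variables do not carry over. Pictures are saved under pics/ and viewed, and the job is handed in when it is done.

Besides the shell and the picture viewer there is one more tool, called after "Emit:" as name([rows], argument=value, ...), one row to a line, values as JSON. play_rows: Moves the arm, as the interface text tells. Its arguments: {"type":"object","properties":{"series":{"type":"array"},"gripper":{"type":"number"},"squeeze":{"type":"number"}},"required":["series"]}

```bash
ls; mkdir -p pics; python3 - <<'E'
from cell import arm, eyes
import cv2,numpy as np
print(arm.read_state())
for n in("top","side"):
    s=eyes.snapshot(n)
    cv2.imwrite(f"pics/{n}0.png",s["frame"][:,:,::-1])
    np.savez(f"pics/{n}0.npz",**s)
    print(n,s["K"],s["R"],s["t"])
    for o in("tensioner","tensioner_knob","jig_rest","spare"):
        try: print(o,[(d["at"],round(d["conf"],2)) for d in eyes.find_in(n,o)])
        except Exception as e: print(o,e)
E
```

```text
pics
{'time_s': 0.0, 'q': array([ 1.31601699e+00,  4.23805621e-01,  1.63067854e+00,  4.58590239e-05,
        1.08859211e+00, -1.89951914e-02]), 'qd': array([-0.00092258,  0.00056531,  0.00018361, -0.00042657,  0.00083104,
        0.00023302]), 'tau': array([ 1.74516681e-03, -5.57404590e+01, -2.81733906e+01,  7.58835563e-05,
        7.51401560e-03,  6.33335304e-06]), 'ee_pos': array([0.14583686, 0.60722696, 0.24957216]), 'eef_rot': array([-3.69516102e-01, -3.11954038e+00,  2.29976429e-03]), 'wrist_force': array([ 0.98784447, -0.67233433,  0.95810048]), 'torque': array([0.03389167, 0.01680044, 0.02984938]), 'grip_width': 0.08557585592706805}
top [[412.13482681   0.         322.39972347]
 [  0.         412.13482681 199.73962281]
 [  0.           0.           1.        ]] [[ 0.00220054 -0.99999605  0.00175016]
 [-0.99873703 -0.00228561 -0.0501908 ]
 [ 0.05019461 -0.0016375  -0.99873811]] [0.01541302 0.46961523 1.11834227]
tensioner [([212.0, 429.8], 0.72), ([208.5, 362.4], 0.65), ([211.3, 356.8], 0.58)]
tensioner_knob [([206.4, 363.3], 0.43), ([213.6, 434.9], 0.4)]
jig_rest [([190.1, 240.0], 0.56)]
spare [([209.8, 312.5], 0.85)]
side [[369.48894242   0.         324.57731212]
 [  0.         369.48894242 195.69152975]
 [  0.           0.           1.        ]] [[ 0.98343238 -0.1797598   0.02339167]
 [-0.05519076 -0.41982414 -0.90592586]
 [ 0.17266944  0.88962582 -0.42278974]] [-0.46921158  0.06323431  0.78298587]
tensioner [([226.2, 310.5], 0.67), ([282.7, 327.2], 0.61)]
tensioner_knob [([277.3, 325.7], 0.77), ([214.4, 316.2], 0.72)]
jig_rest [([170.6, 314.0], 0.59)]
spare [([199.6, 307.0], 0.93)]
```

View pics/top0.png

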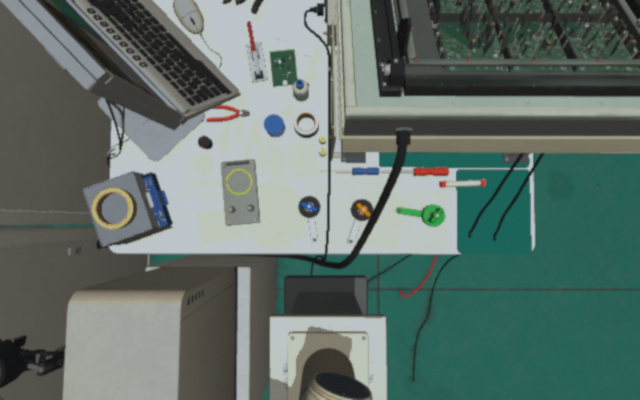

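View pics/side0.png

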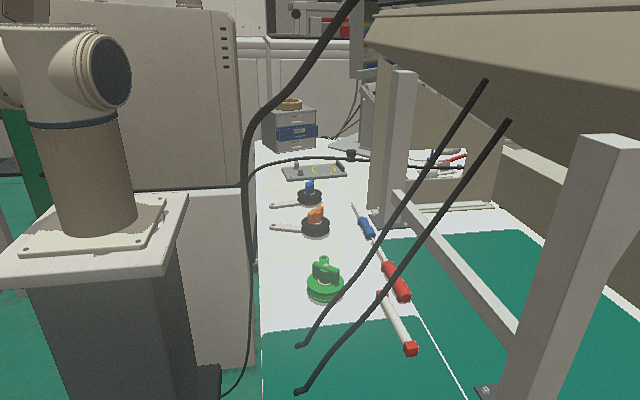

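```bash
cat > h.py <<'E'
import numpy as np,cv2
def world(s,rc=None):
    K,R,t,z=s["K"],s["R"],s["t"],s["z_map"]
    v,u=np.mgrid[0:400,0:640]
    c=np.stack([(u-K[0,2])/K[0,0]*z,(v-K[1,2])/K[1,1]*z,z],-1)
    W=(c-t)@R
    W[z==0]=np.nan
    return W
def atz(s,r,c,z):
    d=s["R"].T@np.array([(c-s["K"][0,2])/s["K"][0,0],(r-s["K"][1,2])/s["K"][1,1],1]); o=-s["R"].T@s["t"]
    return o+d*(z-o[2])/d[2]
def proj(s,X):
    p=s["K"]@(s["R"]@np.asarray(X)+s["t"]); return p[:2]/p[2]
E
python3 - <<'E'
from h import *
s=dict(np.load("pics/top0.npz"));W=world(s)
np.set_printoptions(precision=3,suppress=True)
for rc in [(206,310),(208,362),(214,432),(180,240),(210,240),(235,240),(163,237),(315,160),(290,120),(350,30),(280,220),(340,205),(190,398),(240,370),(262,345),(140,400),(145,440),(120,350),(90,230),(210,110),(190,155),(220,220),(380,340),(290,330)]: print(rc,W[rc])
im=s["frame"][:,:,::-1]
c=cv2.resize(im[150:260,210:410],(800,440),interpolation=cv2.INTER_CUBIC); cv2.imwrite("pics/c0.png",c)
s=dict(np.load("pics/side0.npz"));im=s["frame"][:,:,::-1]
c=cv2.resize(im[150:250,250:390],(800,571),interpolation=cv2.INTER_CUBIC); cv2.imwrite("pics/c1.png",c)
W2=world(s)
for rc in [(100,245),(200,249),(157,300),(150,270),(100,265),(50,310),(300,249)]: print(rc,W2[rc])
# max height map in robot corridor
ok=(W[...,0]>-.1)&(W[...,0]<.6)&(W[...,1]>-.3)&(W[...,1]<.7)
for x in np.arange(0,.7,.1):
    print(round(x,1),[ (lambda m: round(float(np.nanmax(W[...,2][m])),2) if m.any() else None)((abs(W[...,0]-x)<.05)&(abs(W[...,1]-y)<.05)) for y in np.arange(.7,-.31,-.1)])
E
```

```text
(206, 310) [0.451 0.049 0.059]
(208, 362) [ 0.446 -0.088  0.055]
(214, 432) [ 0.431 -0.273  0.051]
(180, 240) [0.523 0.243 0.01 ]
(210, 240) [0.441 0.243 0.008]
(235, 240) [ 0.372  0.244 -0.001]
(163, 237) [0.569 0.249 0.025]
(315, 160) [0.25  0.295 0.425]
(290, 120) [0.288 0.377 0.399]
(350, 30) [0.16  0.586 0.323]
(280, 220) [0.27  0.261 0.147]
(340, 205) [0.164 0.261 0.269]
(190, 398) [ 0.498 -0.193  0.001]
(240, 370) [ 0.359 -0.115 -0.   ]
(262, 345) [ 0.321 -0.034  0.219]
(140, 400) [ 0.547 -0.112  0.458]
(145, 440) [ 0.551 -0.198  0.392]
(120, 350) [ 0.579 -0.028  0.467]
(90, 230) [0.733 0.245 0.14 ]
(210, 110) [0.437 0.534 0.135]
(190, 155) [0.492 0.46  0.051]
(220, 220) [0.413 0.299 0.001]
(380, 340) [ 0.092 -0.019  0.295]
(290, 330) [ 0.117 -0.018 -0.633]
(100, 245) [0.293 0.76  0.117]
(200, 249) [ 0.282  0.768 -0.324]
(157, 300) [0.42  0.001 0.136]
(150, 270) [0.373 0.475 0.   ]
(100, 265) [0.372 0.76  0.116]
(50, 310) [0.552 0.762 0.304]
(300, 249) [ 0.277  0.22  -0.425]
0.0 [None, None, None, None, 0.28, 0.01, 0.27, 0.15, 0.15, 0.01, -0.73]
0.1 [0.26, 0.41, 0.43, 0.43, 0.43, 0.01, 0.32, 0.38, 0.36, 0.01, -0.71]
0.2 [0.3, 0.41, 0.57, 0.43, 0.43, 0.0, 0.01, 0.0, 0.01, 0.0, -0.66]
0.3 [-0.23, 0.14, 0.43, 0.43, 0.43, 0.01, 0.01, 0.25, 0.26, 0.01, 0.01]
0.4 [None, 0.17, 0.17, 0.14, 0.04, 0.04, 0.06, 0.25, 0.39, 0.01, 0.06]
0.5 [None, 0.16, 0.17, 0.12, 0.02, 0.03, 0.06, 0.39, 0.46, 0.39, 0.39]
0.6 [None, 0.06, 0.08, 0.58, 0.58, 0.05, 0.06, 0.47, 0.48, 0.47, 0.47]
```

View pics/c0.png

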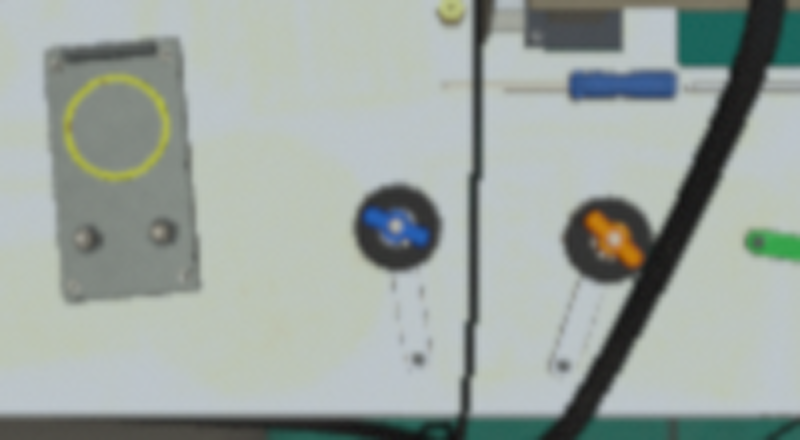

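View pics/c1.png

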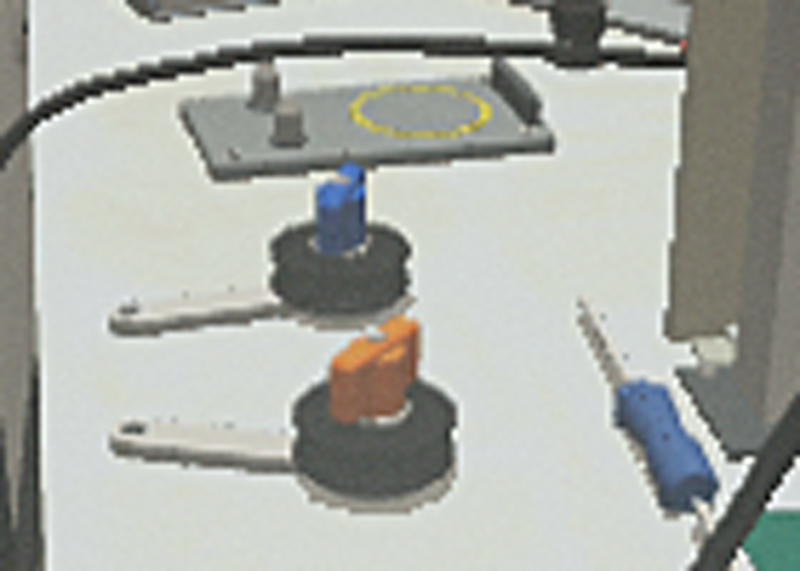

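```bash
python3 - <<'E'
from h import *
np.set_printoptions(precision=3,suppress=True)
s=dict(np.load("pics/top0.npz"));W=world(s)
f=s["frame"].astype(int); dark=f.sum(2)<110
for r in range(130,275,8):
    cs=[c for c in range(320,415) if dark[r,c] and W[r,c,2]>.03]
    # group
    g=np.split(cs,np.where(np.diff(cs)>2)[0]+1) if cs else []
    print(r,[(int(a[0]),int(a[-1]),W[r,int(np.median(a))]) for a in g])
for c in (70,100,150,200,230,238):
    print(c,[(r,W[r,c].round(2).tolist()) for r in (255,262,268,275,285,310,380)])
E
```

```text
130 []
138 [(397, 403, array([ 0.551, -0.111,  0.456])), (407, 407, array([ 0.551, -0.124,  0.458]))]
146 [(399, 405, array([ 0.537, -0.115,  0.46 ]))]
154 [(397, 404, array([ 0.523, -0.112,  0.461]))]
162 [(395, 402, array([ 0.51 , -0.109,  0.457]))]
170 [(393, 398, array([ 0.498, -0.105,  0.447]))]
178 [(390, 395, array([ 0.486, -0.102,  0.435]))]
186 [(386, 391, array([ 0.474, -0.098,  0.418]))]
194 [(383, 388, array([ 0.461, -0.096,  0.397]))]
202 [(379, 384, array([ 0.447, -0.091,  0.379]))]
210 [(375, 380, array([ 0.433, -0.087,  0.358]))]
218 [(371, 376, array([ 0.418, -0.082,  0.334]))]
226 [(367, 371, array([ 0.402, -0.076,  0.314]))]
234 [(363, 367, array([ 0.385, -0.071,  0.293]))]
242 [(359, 362, array([ 0.368, -0.062,  0.273]))]
250 [(354, 357, array([ 0.35 , -0.053,  0.26 ]))]
258 [(324, 325, array([0.319, 0.012, 0.103])), (347, 353, array([ 0.331, -0.043,  0.24 ]))]
266 [(326, 344, array([ 0.304, -0.014,  0.144]))]
274 []
70 [(255, [0.31, 0.76, -0.08]), (262, [0.29, 0.77, -0.09]), (268, [0.27, 0.76, -0.09]), (275, [0.25, 0.76, -0.09]), (285, [0.22, 0.76, -0.09]), (310,
[... 332 characters left out ...]
, (275, [0.29, 0.41, 0.2]), (285, [0.29, 0.35, 0.34]), (310, [0.26, 0.31, 0.42]), (380, [0.14, 0.31, 0.43])]
200 [(255, [0.28, 0.47, -0.42]), (262, [0.28, 0.4, -0.16]), (268, [0.29, 0.34, 0.05]), (275, [0.29, 0.29, 0.2]), (285, [0.28, 0.26, 0.31]), (310, [0.23, 0.26, 0.31]), (380, [0.09, 0.26, 0.3])]
230 [(255, [0.28, 0.36, -0.42]), (262, [0.28, 0.31, -0.16]), (268, [0.29, 0.26, 0.04]), (275, [0.27, 0.26, 0.04]), (285, [0.24, 0.26, 0.04]), (310, [0.17, 0.26, 0.03]), (380, [-0.01, 0.26, 0.02])]
238 [(255, [0.28, 0.33, -0.42]), (262, [0.28, 0.28, -0.16]), (268, [0.28, 0.26, -0.04]), (275, [0.26, 0.26, -0.04]), (285, [0.23, 0.26, -0.04]), (310, [0.16, 0.25, -0.04]), (380, [-0.03, 0.25, -0.04])]
```

```bash
python3 - <<'E'
from h import *
np.set_printoptions(precision=3,suppress=True)
s=dict(np.load("pics/side0.npz"));W=world(s)
for rc in [(20,335),(60,295),(100,260),(120,248),(180,245),(260,251),(350,246),(390,225),(160,280),(155,350),(160,400),(200,420),(270,370),(330,310),(170,460),(50,600),(20,420),(60,450),(130,300),(110,290),(100,400),(180,400),(60,225),(8,190),(150,200),(60,100),(30,10),(100,10)]: print(rc,W[rc])
E
```

```text
(20, 335) [ 0.464 -0.11   0.404]
(60, 295) [0.494 0.764 0.267]
(100, 260) [0.352 0.76  0.117]
(120, 248) [0.3   0.763 0.037]
(180, 245) [ 0.301 -0.018  0.096]
(260, 251) [ 0.3    0.014 -0.128]
(350, 246) [ 0.252  0.222 -0.647]
(390, 225) [ 0.177  0.147 -0.738]
(160, 280) [0.377 0.001 0.131]
(155, 350) [0.617 0.322 0.025]
(160, 400) [ 0.612 -0.089  0.153]
(200, 420) [ 0.707 -0.012  0.021]
(270, 370) [ 0.516 -0.237  0.001]
(330, 310) [ 0.386 -0.389  0.03 ]
(170, 460) [0.937 0.21  0.002]
(50, 600) [ 0.547 -0.538  0.388]
(20, 420) [ 0.557 -0.232  0.406]
(60, 450) [ 0.543 -0.356  0.366]
(130, 300) [0.473 0.437 0.078]
(110, 290) [0.444 0.468 0.138]
(100, 400) [ 0.596 -0.093  0.273]
(180, 400) [ 0.617 -0.088  0.109]
(60, 225) [0.262 0.265 0.309]
(8, 190) [0.193 0.26  0.424]
(150, 200) [0.176 0.258 0.078]
(60, 100) [ 0.083 -0.051  0.336]
(30, 10) [-0.031 -0.061  0.379]
(100, 10) [-0.077 -0.034  0.269]
```

```bash
python3 - <<'E'
from h import *
np.set_printoptions(precision=4,suppress=True)
t=dict(np.load("pics/top0.npz"));sd=dict(np.load("pics/side0.npz"))
def rect(P):
    r=cv2.minAreaRect((P*1000).astype(np.float32)); return r
for nm,s in(("top",t),("side",sd)):
    W=world(s);hsv=cv2.cvtColor(s["frame"],cv2.COLOR_RGB2HSV)
    for col,lo,hi in(("or",(5,120,80),(20,255,255)),("bl",(100,120,60),(125,255,255)),("ye",(24,110,110),(35,255,255))):
        m=cv2.inRange(hsv,np.array(lo),np.array(hi))>0
        if col=="ye": m&=(abs(W[...,0]-.53)<.07)&(abs(W[...,1]-.245)<.07)&(W[...,2]<.03)
        else: m&=(abs(W[...,0]-.45)<.06)&(abs(W[...,1]-(-.088 if col=="or" else .05))<.07)&(W[...,2]>.02)
        P=W[m]
        print(nm,col,m.sum(),P.mean(0),P.min(0),P.max(0))
        if col=="ye":
            v,u=np.nonzero(m); Q=np.array([atz(s,a,b,.01)[:2] for a,b in zip(v,u)]); 
            e=cv2.fitEllipse((Q*1000).astype(np.float32)); print("ring",e)
        else:
            T=P[P[:,2]>P[:,2].max()-.012]; 
            v,u=np.nonzero(m); Q=np.array([atz(s,a,b,.056)[:2] for a,b in zip(v,u)])
            print(" rect depth",rect(T[:,:2]),"rayz56",rect(Q),Q.mean(0))
W=world(t);f=t["frame"].astype(int)
# pulleys: points with z 15..32mm
for nm,c in(("or",(.446,-.088)),("bl",(.45,.049))):
    m=(np.hypot(W[...,0]-c[0],W[...,1]-c[1])<.055)&(f.sum(2)<180)&(W[...,2]<.1)
    v,u=np.nonzero(m);Q=np.array([atz(t,a,b,.026)[:2] for a,b in zip(v,u)])
    print(nm,"pulley",cv2.minEnclosingCircle((Q*1000).astype(np.float32)),np.median(W[m],0))
# jig posts: z 25..40
m=(abs(W[...,0]-.45)<.04)&(abs(W[...,1]-.245)<.06)&(W[...,2]>.022)
v,u=np.nonzero(m);print(np.c_[v,u,W[m]*1000].round(0)[:60])
g=(abs(W[...,0]-.48)<.13)&(abs(W[...,1]-.245)<.09)&(W[...,2]>.005)&(W[...,2]<.014)
print("plate",rect(W[g][:,:2]), g.sum())
E
```

```text
top or 113 [ 0.4426 -0.0913  0.0507] [ 0.4249 -0.1122  0.0218] [ 0.4629 -0.0724  0.0624]
 rect depth ((443.34674072265625, -90.78783416748047), (44.742671966552734, 18.89024543762207), 46.279850006103516) rayz56 ((442.5543518066406, -91.02848052978516), (46.422542572021484, 22.393930435180664), 45.00690841674805) [ 0.4424 -0.0907]
top bl 79 [0.4506 0.0526 0.053 ] [0.4383 0.0307 0.0255] [0.4653 0.0731 0.061 ]
 rect depth ((450.3502502441406, 53.431331634521484), (45.130672454833984, 16.50360870361328), 63.37285232543945) rayz56 ((450.5316467285156, 52.23478698730469), (45.594146728515625, 17.357746124267578), 74.1772689819336) [0.4505 0.0525]
top ye 107 [0.5174 0.2471 0.0117] [0.4847 0.2124 0.006 ] [0.554  0.2821 0.0174]
ring ((519.7459716796875, 246.95924377441406), (67.9820785522461, 68.33515167236328), 152.32786560058594)
side or 79 [ 0.4408 -0.0967  0.0537] [ 0.4226 -0.1111  0.0312] [ 0.4557 -0.08    0.0585]
 rect depth ((440.1504211425781, -95.9208984375), (42.42998504638672, 14.723489761352539), 40.81577682495117) rayz56 ((435.8722229003906, -112.24697875976562), (68.36647033691
[... 1511 characters left out ...]
 [208. 252. 446. 207.  26.]
 [209. 228. 443. 270.  33.]
 [209. 229. 443. 267.  35.]
 [209. 230. 443. 264.  38.]
 [209. 231. 443. 262.  34.]
 [209. 232. 443. 261.  27.]
 [209. 233. 443. 259.  23.]
 [209. 248. 443. 217.  29.]
 [209. 249. 443. 213.  35.]
 [209. 250. 443. 211.  30.]
 [209. 251. 443. 209.  28.]
 [210. 228. 440. 271.  31.]
 [210. 229. 440. 268.  30.]
 [210. 230. 440. 264.  36.]
 [210. 231. 440. 262.  31.]
 [210. 232. 440. 260.  30.]
 [210. 233. 441. 259.  23.]
 [211. 229. 438. 268.  30.]
 [211. 230. 438. 265.  31.]
 [211. 231. 438. 262.  34.]
 [211. 232. 438. 261.  27.]]
plate ((479.0589599609375, 246.05113220214844), (256.924560546875, 176.5372314453125), 0.1347019523382187) 1975
```

```bash
python3 - <<'E'
from h import *
t=dict(np.load("pics/top0.npz"))
a=atz(t,150+365/4-.4,210+562/4-.4,.008)[:2]
for o in((.442,-.091),):
    d=np.array(o)-a; print(a,np.hypot(*d),np.degrees(np.arctan2(d[1],d[0])))
# jig plate corners in crop px
C=[atz(t,150+y/4-.4,210+x/4-.4,.01)[:2] for x,y in((47,50),(178,38),(200,290),(68,300))]
for i in range(4):
    d=C[(i+1)%4]-C[i]; print(C[i],np.hypot(*d),np.degrees(np.arctan2(d[1],d[0])))
for p in((88,238),(162,231)): print(atz(t,150+p[1]/4-.4,210+p[0]/4-.4,.034))
im=t["frame"][:,:,::-1]
cv2.imwrite("pics/c2.png",cv2.resize(im[190:255,330:400],(700,650),interpolation=cv2.INTER_CUBIC))
cv2.imwrite("pics/c3.png",cv2.resize(im[150:230,210:270],(600,800)[:2] if 0 else (450,600),interpolation=cv2.INTER_CUBIC))
E
```

```text
[ 0.35724529 -0.05962752] 0.09037473977203239 -20.312343670996896
[0.57296856 0.29537867] 0.09061160478499894 -84.58712231582791
[0.58151615 0.20517112] 0.1743651456417421 -174.44415399090244
[0.40797011 0.1882898 ] 0.09050394819076867 94.45533086965483
[0.4009396  0.27852026] 0.17285303227875143 5.5969712667587315
[0.44274975 0.26015715 0.034     ]
[0.44756026 0.21056957 0.034     ]
```

View pics/c2.png

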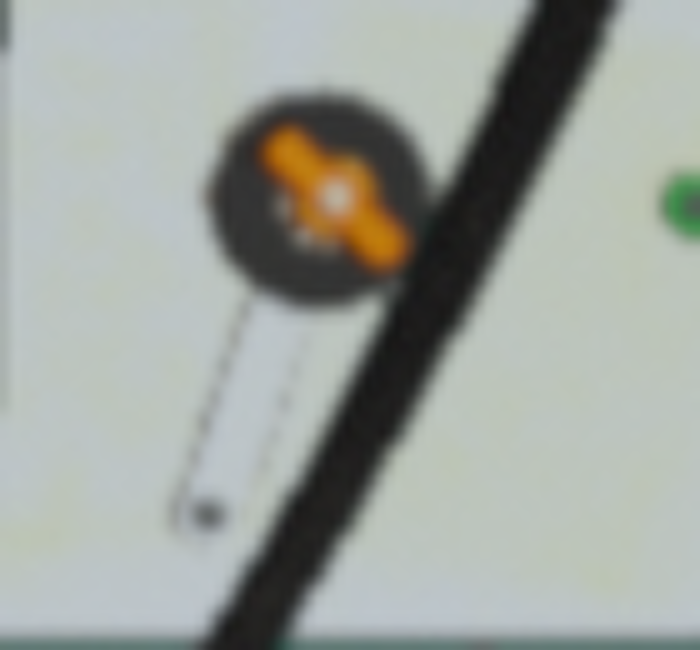

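View pics/c3.png

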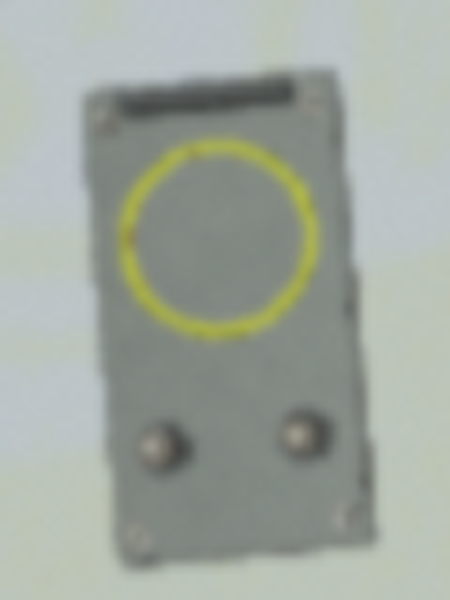

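```bash
cat >> h.py <<'E'
from scipy.spatial.transform import Rotation as Ro
def plan(x,y,z,yaw=None):
    from cell import arm
    s=arm.read_state();R=Ro.from_rotvec(s["eef_rot"]).as_matrix()
    sh=R.T@(np.array([x,y,z])-s["ee_pos"])*1000
    cy=np.degrees(np.arctan2(R[1,1],R[0,1]))
    turn=0 if yaw is None else -np.radians((yaw-cy+180)%360-180)
    print("t",round(s["time_s"],2),"p",s["ee_pos"].round(4),"yyaw",round(cy,1),"tilt z",R[:,2].round(3),"q",s["q"].round(3),"F",s["wrist_force"].round(1),"w",round(s["grip_width"],4))
    print("SHIFT",sh.round(1),"TURN",round(turn,3),"rows>=",round(max(np.linalg.norm(sh)/41.7,abs(turn)/.125),1))
    return sh,turn
E
python3 -c "
from h import *
plan(.36,.59,.38,-46);plan(.42,.40,.38)"
```

```text
t 0.5 p [0.146  0.6077 0.2503] yyaw 76.5 tilt z [-0. -0. -1.] q [ 1.316  0.423  1.63   0.     1.089 -0.019] F [ 0.  -0.1  0.2] w 0.0854
SHIFT [-212.2   32.8 -129.7] TURN 2.138 rows>= 17.1
t 0.5 p [0.146  0.6077 0.2503] yyaw 76.5 tilt z [-0. -0. -1.] q [ 1.316  0.423  1.63   0.     1.089 -0.019] F [ 0.  -0.1  0.2] w 0.0854
SHIFT [-315.  -137.9 -129.7] TURN 0 rows>= 8.8
```

Emit:
play_rows([
  [[-10,2,-35,0.1],[-40,6,-62,0.22],[-75,11,-85,0.34],[-110,17,-105,0.46],[-148,23,-120,0.58]],
])

```text
time_s: 0.92
ee_pos: [0.2964, 0.5958, 0.373]
eef_rot: [1.253, 2.881, 0.004]
wrist_force: [-0.2, 0.3, 0.5]
grip_width: 0.0856
```

```bash
python3 -c "
from h import *
plan(.38,.58,.38,-46)"
```

```text
t 0.92 p [0.2964 0.5958 0.373 ] yyaw 43.0 tilt z [ 0.001  0.003 -1.   ] q [1.091 0.378 1.411 0.    1.35  0.341] F [-0.2  0.3  0.5] w 0.0856
SHIFT [-68.5  50.4  -6.9] TURN 1.553 rows>= 12.4
```

Emit:
play_rows([
  [[-30,15,-3,0.12],[-62,36,-5,0.24],[-75,45,-5,0.36],[-75,25,-5,0.48],[-65,-12,-5,0.6]],
])

```text
time_s: 1.33
ee_pos: [0.3356, 0.5396, 0.3769]
eef_rot: [-2.061, -2.371, -0.005]
wrist_force: [-1.4, -0.3, -0.4]
grip_width: 0.0855
```

```bash
python3 -c "
from h import *
plan(.42,.40,.38,-46);plan(.42,.25,.34)"
```

```text
t 1.33 p [0.3356 0.5396 0.3769] yyaw 8.0 tilt z [ 0.002  0.003 -1.   ] q [ 0.996  0.326  1.477 -0.     1.335  0.856] F [-1.4 -0.3 -0.4] w 0.0855
SHIFT [-150.    64.2   -3.3] TURN 0.942 rows>= 7.5
t 1.33 p [0.3356 0.5396 0.3769] yyaw 8.0 tilt z [ 0.002  0.003 -1.   ] q [ 0.996  0.326  1.477 -0.     1.335  0.856] F [-1.4 -0.3 -0.4] w 0.0855
SHIFT [-298.7   43.2   36.3] TURN 0 rows>= 7.3
```

Emit:
play_rows([
  [[-6,40,-2,0.12],[-22,75,-3,0.24],[-55,85,-3,0.36],[-95,78,-3,0.48],[-135,69,-3,0.6]],
])

```text
time_s: 1.75
ee_pos: [0.4235, 0.4142, 0.3789]
eef_rot: [-2.674, -1.647, -0.004]
wrist_force: [0.4, 0.2, 0.4]
grip_width: 0.0853
```

```bash
python3 -c "
from h import *
plan(.43,.25,.36,-46);plan(.43,.1,.30)"
```

```text
t 1.75 p [0.4235 0.4142 0.3789] yyaw -26.7 tilt z [ 0.002  0.002 -1.   ] q [0.754 0.254 1.57  0.    1.315 1.221] F [0.4 0.2 0.4] w 0.0853
SHIFT [-143.8   79.7   18.6] TURN 0.336 rows>= 4.0
t 1.75 p [0.4235 0.4142 0.3789] yyaw -26.7 tilt z [ 0.002  0.002 -1.   ] q [0.754 0.254 1.57  0.    1.315 1.221] F [0.4 0.2 0.4] w 0.0853
SHIFT [-277.9  147.1   78.3] TURN 0 rows>= 7.8
```

Emit:
play_rows([
  [[-36,20,10,0.09],[-72,40,20,0.18],[-108,60,30,0.27],[-144,80,40,0.336],[-180,100,50,0.336]],
])

```text
time_s: 2.17
ee_pos: [0.4313, 0.2117, 0.3296]
eef_rot: [-2.914, -1.172, -0.005]
wrist_force: [1.3, -0.5, 1.0]
grip_width: 0.0853
```

```bash
python3 - <<'E'
from h import *
from cell import eyes
plan(.44,.03,.22,-46)
for n in("side","top"):
    s=eyes.snapshot(n); cv2.imwrite(f"pics/{n}1.png",s["frame"][:,:,::-1])
# fit kin
Q=np.array([[.423,1.63],[.378,1.411],[.326,1.477],[.254,1.57]]);P=[(.146,.6077,.2503),(.2964,.5958,.373),(.3356,.5396,.3769),(.4235,.4142,.3789)]
from cell import arm
st=arm.read_state();Q=np.vstack([Q,st["q"][1:3]]);P.append(st["ee_pos"])
A=[];b=[]
for (a,c),p in zip(Q,P):
    A.append([np.sin(a),np.sin(a+c),1,0]);b.append(np.hypot(p[0],p[1]))
    A.append([np.cos(a),np.cos(a+c),0,1]);b.append(p[2])
x,res,_,sv=np.linalg.lstsq(np.array(A),np.array(b),rcond=None);print("L1 L2 off H-T",x,res,sv)
E
```

```text
t 2.17 p [0.4313 0.2117 0.3296] yyaw -46.2 tilt z [ 0.003  0.002 -1.   ] q [4.310e-01 1.120e-01 1.859e+00 1.000e-03 1.167e+00 1.237e+00] F [ 1.3 -0.5  1. ] w 0.0853
SHIFT [-120.   137.1  109.2] TURN -0.003 rows>= 5.1
L1 L2 off H-T [ 0.56900738  0.48615547 -0.02640951 -0.04805764] [0.00036715] [3.17251257 3.1428852  0.17283169 0.16602958]
```

View pics/side1.png

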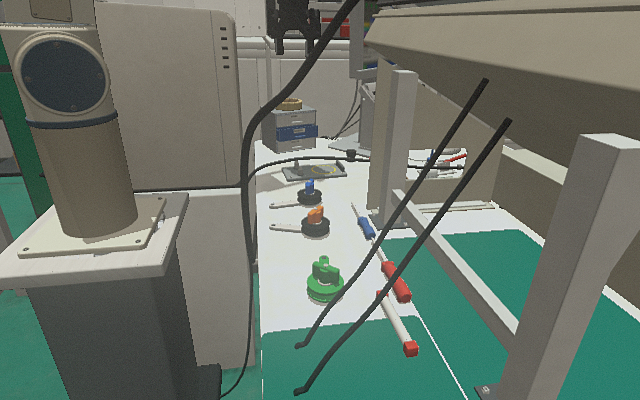

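View pics/top1.png

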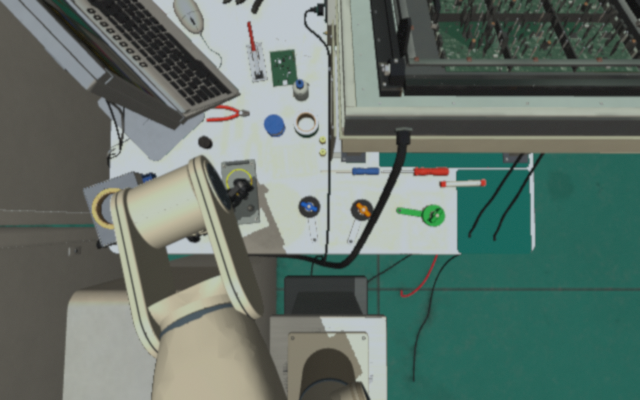

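Emit:
play_rows([
  [[-25,28,20,0],[-50,57,42,0],[-75,86,66,0],[-100,114,90,0],[-120,137,105,0]],
])

```text
time_s: 2.68
ee_pos: [0.4382, 0.0318, 0.2261]
eef_rot: [2.915, 1.172, -0.0]
wrist_force: [1.7, 0.2, -0.3]
grip_width: 0.0852
```

Emit:
play_rows([
  [[0,0,0,0]],
])

```text
time_s: 2.77
ee_pos: [0.4365, 0.0277, 0.2233]
eef_rot: [-2.917, -1.167, 0.008]
wrist_force: [0.1, 0.7, -0.5]
grip_width: 0.0854
```

```bash
python3 - <<'E'
from h import *
from cell import eyes,arm
plan(.441,-.0,.20,-46)
print(arm.read_state()["tau"].round(2))
E
```

```text
t 2.77 p [0.4365 0.0277 0.2233] yyaw -46.4 tilt z [-0.005 -0.002 -1.   ] q [ 3.700e-02  1.880e-01  2.049e+00 -2.000e-03  9.100e-01  8.480e-01] F [ 0.1  0.7 -0.5] w 0.0854
SHIFT [-15.8  23.3  23.3] TURN -0.007 rows>= 0.9
[ -1.52 -36.42 -24.56  -0.2   -0.66  -0.9 ]
```

Emit:
play_rows([
  [[-6,10,4,0],[-12,18,8,0],[-17,26,10,0],[-23,33,10,0],[-28,38,10,0]],
])

```text
time_s: 3.18
ee_pos: [0.4429, -0.0194, 0.2137]
eef_rot: [2.916, 1.168, -0.007]
wrist_force: [0.5, 0.1, -0.5]
grip_width: 0.0858
```

Emit:
play_rows([
  [[-5,6,0,0],[-10,11,0,0],[-14,16,0,0],[-18,20,0,0]],
])

```text
time_s: 3.52
ee_pos: [0.4439, -0.0469, 0.214]
eef_rot: [2.916, 1.167, -0.006]
wrist_force: [0.2, -0.1, -1.2]
grip_width: 0.085
```

```bash
python3 - <<'E'
from h import *
from cell import eyes,arm
plan(.442,-.091,.20,-46)
print(arm.read_state()["tau"].round(2))
for n in("side","top"):
    s=eyes.snapshot(n); cv2.imwrite(f"pics/{n}2.png",s["frame"][:,:,::-1])
E
```

```text
t 3.52 p [ 0.4439 -0.0469  0.214 ] yyaw -46.4 tilt z [-0.003 -0.002 -1.   ] q [-0.13   0.215  2.04  -0.003  0.89   0.681] F [ 0.2 -0.1 -1.2] w 0.085
SHIFT [-31.8  30.6  14. ] TURN -0.006 rows>= 1.1
[ 9.200e-01 -3.780e+01 -2.329e+01 -1.000e-02  3.000e-02  1.700e-01]
```

View pics/side2.png

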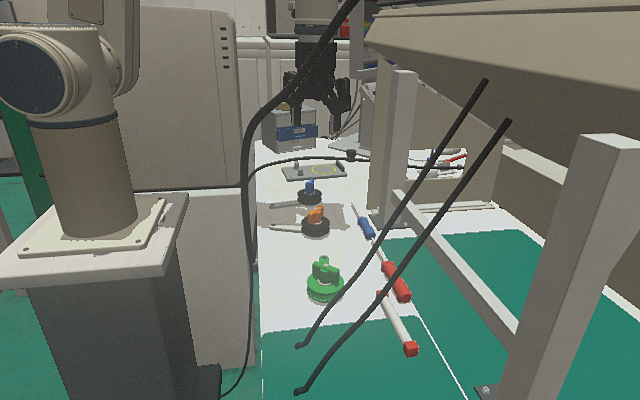

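View pics/top2.png

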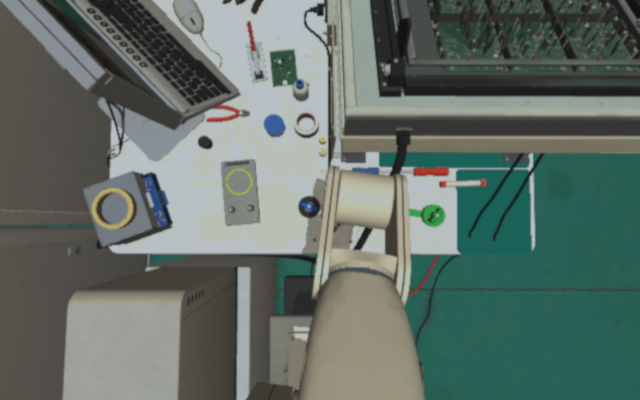

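Emit:
play_rows([
  [[-5,5,0,0],[-10,10,0,0],[-14,14,0,0],[-18,18,0,0]],
])

```text
time_s: 3.95
ee_pos: [0.4431, -0.073, 0.2139]
eef_rot: [2.917, 1.166, -0.007]
wrist_force: [0.5, 0.4, 0.3]
grip_width: 0.0858
```

Emit:
play_rows([
  [[-4,4,3,0],[-8,8,6,0],[-10,10,9,0],[-12,11,10,0]],
])

```text
time_s: 4.28
ee_pos: [0.4417, -0.0897, 0.2033]
eef_rot: [-2.917, -1.165, 0.008]
wrist_force: [-0.1, -0.6, -0.3]
grip_width: 0.0856
```

```bash
python3 - <<'E'
from h import *
from cell import eyes,arm
plan(.442,-.091,.10,-46)
print(arm.read_state()["tau"].round(2))
for n in("side",):
    s=eyes.snapshot(n); cv2.imwrite(f"pics/{n}3.png",s["frame"][:,:,::-1])
E
```

```text
t 4.28 p [ 0.4417 -0.0897  0.2033] yyaw -46.4 tilt z [-0.005 -0.002 -1.   ] q [-0.225  0.24   2.039 -0.004  0.867  0.588] F [-0.1 -0.6 -0.3] w 0.0856
SHIFT [ -0.2   1.3 103.3] TURN -0.008 rows>= 2.5
[ 1.900e-01 -3.884e+01 -2.298e+01 -3.000e-02 -2.000e-02  4.000e-02]
```

View pics/side3.png

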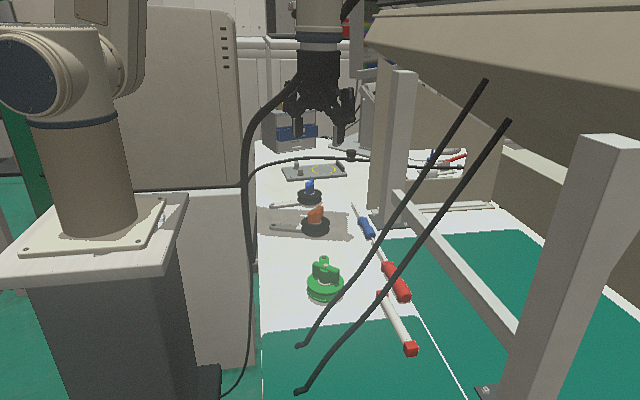

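Emit:
play_rows([
  [[0,1,30,0],[0,1,58,0],[0,1,80,0],[0,1,95,0],[0,1,103,0]],
])

```text
time_s: 4.75
ee_pos: [0.4405, -0.0903, 0.0984]
eef_rot: [-2.915, -1.165, 0.012]
wrist_force: [0.4, 1.0, 0.7]
grip_width: 0.0853
```

```bash
python3 - <<'E'
from h import *
from cell import eyes,arm
plan(.442,-.091,.05,-46)
for n in("side",):
    s=eyes.snapshot(n); c=s["frame"][150:250,250:390,::-1]; cv2.imwrite(f"pics/{n}4.png",cv2.resize(c,(800,571),interpolation=cv2.INTER_CUBIC))
E
```

```text
t 4.75 p [ 0.4405 -0.0903  0.0984] yyaw -46.4 tilt z [-0.008 -0.001 -1.   ] q [-0.227  0.437  2.097 -0.005  0.616  0.587] F [0.4 1.  0.7] w 0.0853
SHIFT [ 0.9  1.8 48.4] TURN -0.008 rows>= 1.2
```

View pics/side4.png

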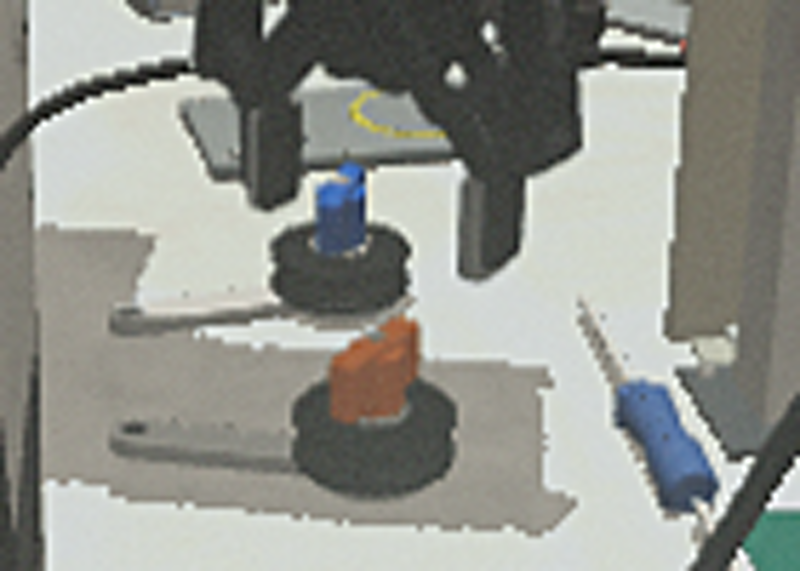

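Emit:
play_rows([
  [[0,2,15,0],[1,2,28,0],[1,2,38,0],[1,2,46,0],[1,2,48,0]],
])

```text
time_s: 5.22
ee_pos: [0.4418, -0.091, 0.0494]
eef_rot: [-2.914, -1.165, 0.014]
wrist_force: [-0.8, 0.1, 0.4]
grip_width: 0.0856
```

```bash
python3 - <<'E'
from h import *
from cell import eyes,arm
plan(.442,-.091,.05,-46)
for n in("side",):
    s=eyes.snapshot(n); c=s["frame"][150:250,250:390,::-1]; cv2.imwrite(f"pics/{n}5.png",cv2.resize(c,(800,571),interpolation=cv2.INTER_CUBIC))
E
```

```text
t 5.22 p [ 0.4418 -0.091   0.0494] yyaw -46.4 tilt z [-0.009 -0.001 -1.   ] q [-0.228  0.543  2.103 -0.006  0.505  0.587] F [-0.8  0.1  0.4] w 0.0856
SHIFT [ 0.1  0.2 -0.6] TURN -0.007 rows>= 0.1
```

View pics/side5.png

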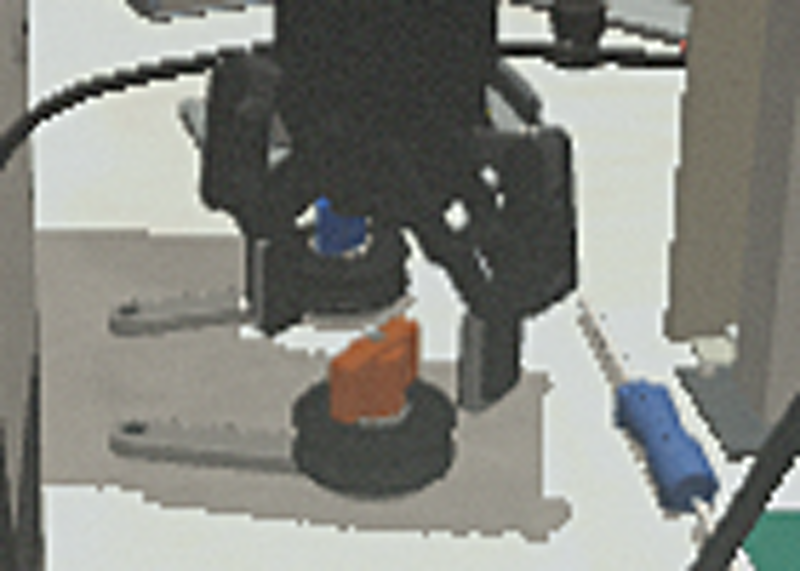

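Straddling the bar. Close gently.

Emit:
play_rows([
  [[0,0,0,0],[0,0,0,0],[0,0,0,0],[0,0,0,0],[0,0,0,0]],
], gripper=1, squeeze=50)

```text
time_s: 5.68
ee_pos: [0.442, -0.0911, 0.0499]
eef_rot: [-2.915, -1.165, 0.013]
wrist_force: [0.4, 0.1, -0.4]
grip_width: 0.026
```

Emit:
play_rows([
  [[0,0,0,0],[0,0,0,0],[0,0,0,0],[0,0,0,0]],
], squeeze=80)

```text
time_s: 6.02
ee_pos: [0.4422, -0.0911, 0.0503]
eef_rot: [-2.915, -1.165, 0.013]
wrist_force: [-1.2, 0.4, 6.0]
grip_width: 0.0105
```

```bash
python3 - <<'E'
from h import *
from cell import eyes,arm
plan(.442,-.091,.07)
for n in("side",):
    s=eyes.snapshot(n); c=s["frame"][150:250,250:390,::-1]; cv2.imwrite(f"pics/{n}6.png",cv2.resize(c,(800,571),interpolation=cv2.INTER_CUBIC))
E
```

```text
t 6.02 p [ 0.4422 -0.0911  0.0503] yyaw -46.4 tilt z [-0.008 -0.001 -1.   ] q [-0.228  0.541  2.102 -0.006  0.506  0.588] F [-1.2  0.4  6. ] w 0.0105
SHIFT [ -0.2  -0.3 -19.7] TURN 0 rows>= 0.5
```

View pics/side6.png

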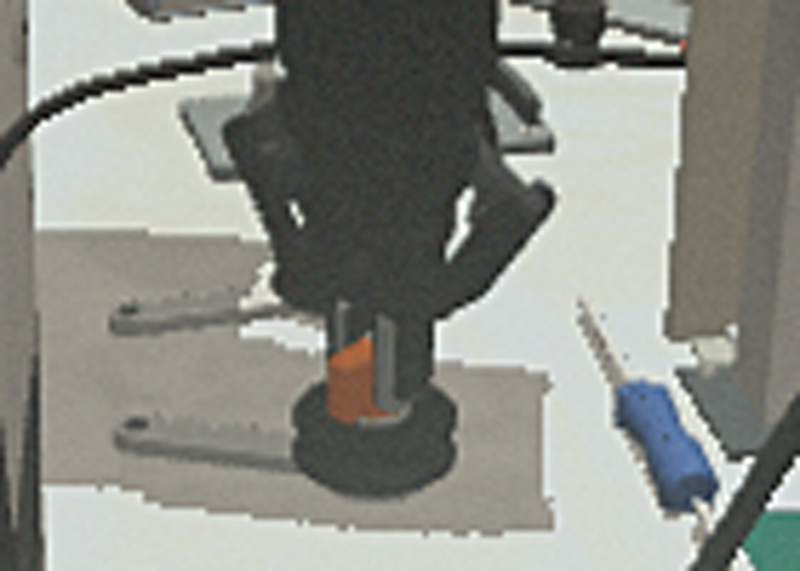

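Emit:
play_rows([
  [[0,0,-8,0],[0,0,-25,0],[0,0,-50,0],[0,0,-80,0],[0,0,-110,0]],
])

```text
time_s: 6.48
ee_pos: [0.4423, -0.0908, 0.1614]
eef_rot: [-2.914, -1.165, 0.015]
wrist_force: [0.5, -0.6, -2.2]
grip_width: 0.0107
```

```bash
python3 - <<'E'
from h import *
from cell import eyes,arm
plan(.442,-.0,.23,-20.7)
for n in("side",):
    s=eyes.snapshot(n); c=s["frame"][100:250,230:410,::-1]; cv2.imwrite(f"pics/{n}7.png",cv2.resize(c,(720,600),interpolation=cv2.INTER_CUBIC))
E
```

```text
t 6.48 p [ 0.4423 -0.0908  0.1614] yyaw -46.4 tilt z [-0.01 -0.   -1.  ] q [-0.227  0.316  2.063 -0.004  0.772  0.586] F [ 0.5 -0.6 -2.2] w 0.0107
SHIFT [ 61.8 -66.4 -68.6] TURN -0.449 rows>= 3.6
```

View pics/side7.png

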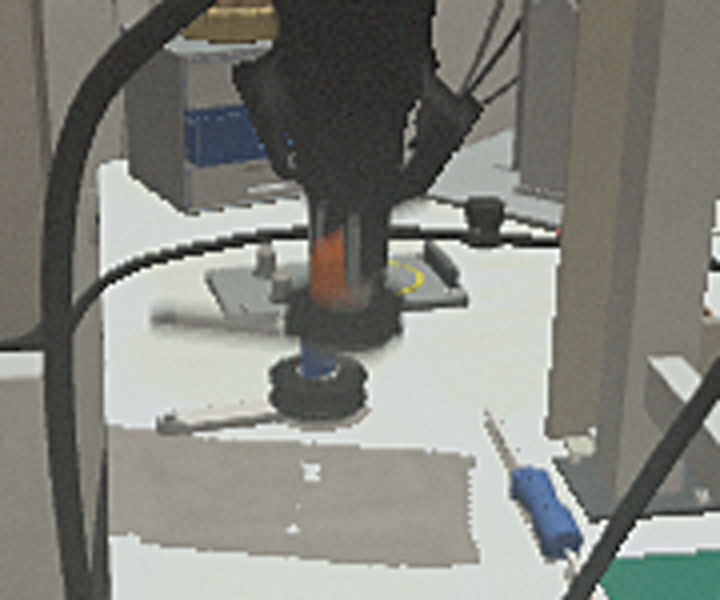

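Emit:
play_rows([
  [[0,0,-30,0],[12,-13,-60,-0.05],[32,-35,-85,-0.12],[55,-60,-90,-0.2],[82,-86,-90,-0.28]],
])

```text
time_s: 6.95
ee_pos: [0.4463, 0.0282, 0.2587]
eef_rot: [2.721, 1.563, 0.002]
wrist_force: [0.1, 0.1, -1.9]
grip_width: 0.0106
```

```bash
python3 - <<'E'
from h import *
plan(.445,.15,.24,-20.7)
E
```

```text
t 6.95 p [0.4463 0.0282 0.2587] yyaw -30.3 tilt z [ 0.003 -0.002 -1.   ] q [ 0.038  0.145  2.001 -0.003  0.993  0.568] F [ 0.1  0.1 -1.9] w 0.0106
SHIFT [104.5 -62.6  18.4] TURN -0.167 rows>= 3.0
```

Emit:
play_rows([
  [[28,-17,0,-0.04],[56,-34,0,-0.08],[82,-49,0,-0.12],[100,-60,0,-0.15],[104,-62,0,-0.167]],
])

```text
time_s: 7.37
ee_pos: [0.4448, 0.152, 0.2586]
eef_rot: [2.578, 1.79, 0.003]
wrist_force: [0.4, -0.4, -0.9]
grip_width: 0.0106
```

```bash
python3 - <<'E'
from h import *
plan(.519,.247,.20,-20.7)
E
```

```text
t 7.37 p [0.4448 0.152  0.2586] yyaw -20.5 tilt z [ 0.003 -0.002 -1.   ] q [ 0.305  0.181  1.956 -0.003  1.002  0.664] F [ 0.4 -0.4 -0.9] w 0.0106
SHIFT [115.   36.1  58.7] TURN 0.004 rows>= 3.2
```

Emit:
play_rows([
  [[30,10,10,0],[60,20,30,0],[88,28,50,0],[108,34,70,0],[115,36,90,0]],
])

```text
time_s: 7.78
ee_pos: [0.5211, 0.2488, 0.1681]
eef_rot: [2.577, 1.791, 0.007]
wrist_force: [-0.4, 0.4, -1.2]
grip_width: 0.0106
```

Emit:
play_rows([
  [[0,0,0,0],[0,0,0,0]],
])

```text
time_s: 7.95
ee_pos: [0.5204, 0.248, 0.1669]
eef_rot: [2.577, 1.791, 0.001]
wrist_force: [-0.4, 0.6, -1.5]
grip_width: 0.011
```

```bash
python3 - <<'E'
from h import *
from cell import eyes
plan(.519,.247,.1)
for n in("side","top"):
    s=eyes.snapshot(n); np.savez(f"pics/{n}8.npz",**s)
    c=s["frame"][60:200,220:400,::-1] if n=="side" else s["frame"][120:260,150:330,::-1]; cv2.imwrite(f"pics/{n}8.png",cv2.resize(c,(756,588),interpolation=cv2.INTER_CUBIC))
E
```

```text
t 7.95 p [0.5204 0.248  0.1669] yyaw -20.4 tilt z [ 0.002 -0.002 -1.   ] q [ 0.425  0.461  1.798 -0.004  0.882  0.784] F [-0.4  0.6 -1.5] w 0.011
SHIFT [-1.3 -1.2 66.9] TURN 0 rows>= 1.6
```

View pics/side8.png

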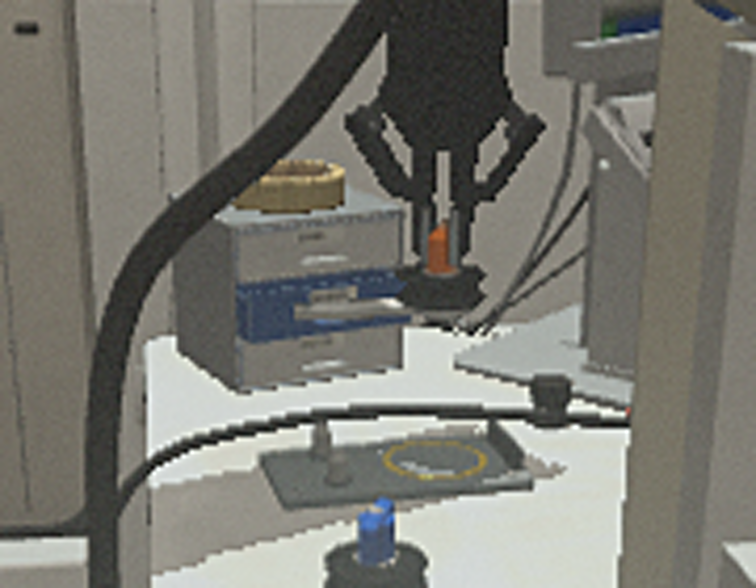

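View pics/top8.png

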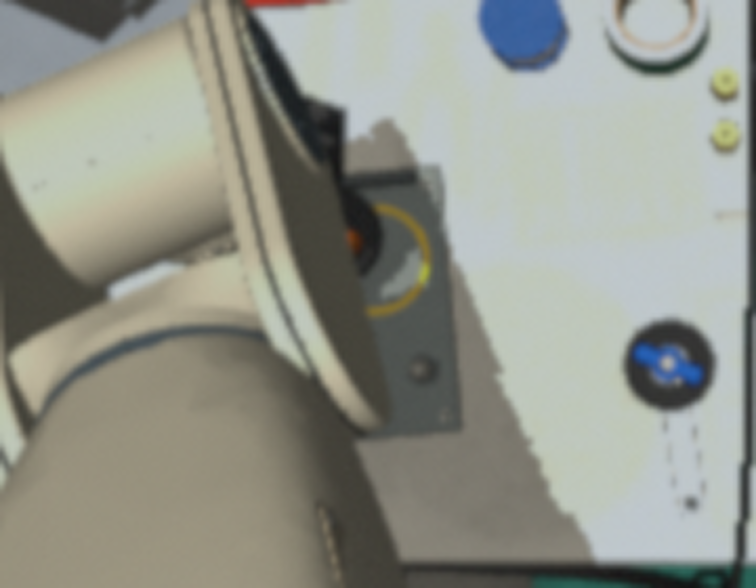

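```bash
python3 - <<'E'
from h import *
np.set_printoptions(precision=3,suppress=True)
s=dict(np.load("pics/side8.npz"));W=world(s)
# arm pixels: crop x 297..410,y 305..318 => px /4.2 + (60,220)
for y,x in((313,300),(314,315),(312,330),(310,345),(308,360),(307,375),(305,390),(285,440),(245,440)):
    r,c=int(60+y/4.2),int(220+x/4.2); print((r,c),s["frame"][r,c],W[r,c])
m=(abs(W[...,2]-.12)<.02)&(abs(W[...,1]-.24)<.05)&(W[...,0]<.485)&(W[...,0]>.38)
v,u=np.nonzero(m); P=W[m]; print(m.sum(),P.min(0),P.max(0))
for lo in np.arange(.40,.49,.01):
    k=(P[:,0]>=lo)&(P[:,0]<lo+.01); 
    if k.any(): print(lo.round(2),k.sum(),P[k].mean(0),P[k][:,2].min(),P[k][:,2].max())
E
```

```text
(134, 291) [110 110 101] [0.423 0.229 0.123]
(134, 295) [114 112 106] [0.434 0.232 0.122]
(134, 298) [114 112 106] [0.442 0.232 0.122]
(133, 302) [138 137 130] [0.454 0.233 0.124]
(133, 305) [129 128 120] [0.462 0.235 0.124]
(133, 309) [111 114 105] [0.473 0.235 0.123]
(132, 312) [204 200 190] [0.482 0.239 0.125]
(127, 324) [59 63 57] [0.512 0.219 0.143]
(118, 324) [127  77  51] [0.513 0.224 0.167]
101 [0.421 0.228 0.118] [0.485 0.25  0.126]
0.42 16 [0.425 0.235 0.123] 0.11855523538603105 0.12630215590940672
0.43 15 [0.435 0.233 0.123] 0.11939424623946691 0.12584182390978765
0.44 13 [0.445 0.235 0.123] 0.11870204211131206 0.12566521796770583
0.45 16 [0.455 0.235 0.123] 0.11803259691314243 0.12620399569924856
0.46 17 [0.465 0.238 0.123] 0.11797765132961283 0.12626399235413774
0.47 16 [0.475 0.238 0.123] 0.11752946942516887 0.12633162295004513
0.48 8 [0.483 0.238 0.124] 0.12015403592253682 0.12606034156738757
```

```bash
python3 - <<'E'
from h import *
np.set_printoptions(precision=3,suppress=True)
for n in("side8","side0"):
    s=dict(np.load(f"pics/{n}.npz"));W=world(s)
    m=(W[...,2]>.016)&(W[...,2]<.045)&(abs(W[...,0]-.445)<.03)&(abs(W[...,1]-.24)<.06)
    k,l,st,ce=cv2.connectedComponentsWithStats(m.astype(np.uint8))
    for i in range(1,k):
        P=W[l==i]; 
        if len(P)>3: print(n,len(P),P.mean(0),P.min(0),P.max(0))
s=dict(np.load("pics/side8.npz"));W=world(s)
m=(W[...,2]>.124)&(W[...,2]<.15)&(np.hypot(W[...,0]-.52,W[...,1]-.247)<.05)
P=W[m];print("pulley",P.mean(0),P.min(0),P.max(0))
m=(W[...,2]>.017)&(W[...,2]<.03)&(abs(W[...,0]-.565)<.03)&(abs(W[...,1]-.25)<.05)
P=W[m];print("fence",P.min(0),P.max(0),np.degrees(np.polyfit(P[:,1],P[:,0],1)))
E
```

```text
side8 61 [0.442 0.233 0.026] [0.433 0.203 0.016] [0.451 0.264 0.037]
side0 62 [0.442 0.232 0.026] [0.433 0.202 0.016] [0.451 0.264 0.036]
pulley [0.514 0.232 0.137] [0.471 0.215 0.125] [0.548 0.273 0.149]
fence [0.561 0.215 0.018] [0.574 0.278 0.027] [-6.416 34.009]
```

Emit:
play_rows([
  [[-1,-1,20,0],[-2,-1,42,0],[-2,-1,62,0],[-2,-1,75,0],[-2,-1,75,0]],
])

```text
time_s: 8.47
ee_pos: [0.5187, 0.2452, 0.0928]
eef_rot: [2.578, 1.789, 0.002]
wrist_force: [-0.6, -0.0, -1.8]
grip_width: 0.0105
```

```bash
python3 - <<'E'
from h import *
from cell import eyes
plan(.519,.2465,.061)
for n in("side",):
    s=eyes.snapshot(n); np.savez(f"pics/{n}9.npz",**s)
    c=s["frame"][100:200,260:380,::-1]; cv2.imwrite(f"pics/{n}9.png",cv2.resize(c,(720,600),interpolation=cv2.INTER_CUBIC))
E
```

```text
t 8.47 p [0.5187 0.2452 0.0928] yyaw -20.5 tilt z [ 0.003 -0.002 -1.   ] q [ 0.422  0.572  1.833 -0.004  0.735  0.783] F [-0.6 -0.  -1.8] w 0.0105
SHIFT [ 1.3 -0.3 31.8] TURN 0 rows>= 0.8
```

View pics/side9.png

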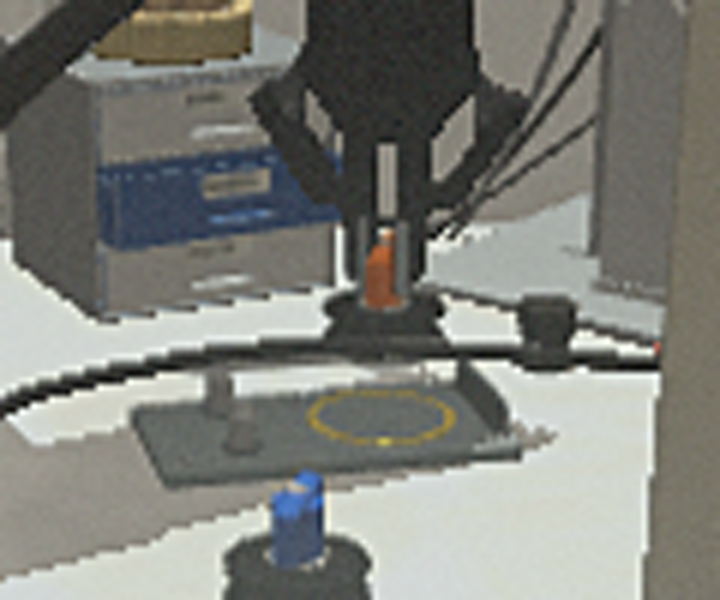

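Emit:
play_rows([
  [[1,0,8,0],[1,0,16,0],[1,0,22,0],[1,0,26,0],[1,0,28,0]],
])

```text
time_s: 8.93
ee_pos: [0.5197, 0.2466, 0.0654]
eef_rot: [2.578, 1.789, 0.004]
wrist_force: [-0.2, 0.2, -2.4]
grip_width: 0.0105
```

```bash
python3 - <<'E'
from h import *
from cell import eyes
plan(.519,.2465,.061)
for n in("side",):
    s=eyes.snapshot(n); np.savez(f"pics/{n}10.npz",**s)
    c=s["frame"][100:200,260:380,::-1]; cv2.imwrite(f"pics/{n}10.png",cv2.resize(c,(720,600),interpolation=cv2.INTER_CUBIC))
E
```

```text
t 8.93 p [0.5197 0.2466 0.0654] yyaw -20.5 tilt z [ 0.004 -0.001 -1.   ] q [ 0.424  0.618  1.836 -0.005  0.685  0.785] F [-0.2  0.2 -2.4] w 0.0105
SHIFT [-0.3 -0.7  4.4] TURN 0 rows>= 0.1
```

View pics/side10.png

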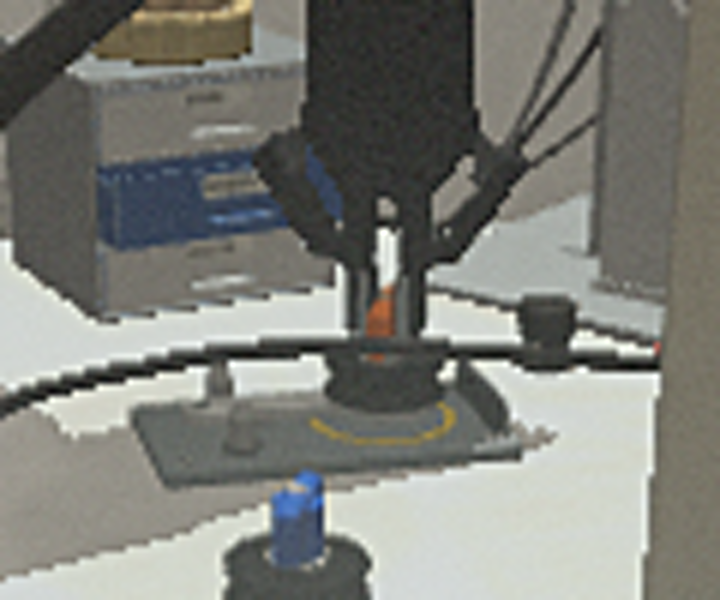

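Emit:
play_rows([
  [[0,0,2,0],[0,0,3,0],[0,0,4,0],[0,0,4,0]],
])

```text
time_s: 9.32
ee_pos: [0.5196, 0.2465, 0.0612]
eef_rot: [2.578, 1.789, 0.003]
wrist_force: [-0.3, -0.0, -1.0]
grip_width: 0.0105
```

Emit:
play_rows([
  [[0,0,1,0],[0,0,2,0],[0,0,2,0]],
])

```text
time_s: 9.57
ee_pos: [0.52, 0.2468, 0.0603]
eef_rot: [2.578, 1.789, 0.004]
wrist_force: [-2.1, -0.5, 9.8]
grip_width: 0.0106
```

```bash
python3 - <<'E'
from h import *
from cell import eyes
plan(.519,.2465,.061)
for n in("side",):
    s=eyes.snapshot(n); np.savez(f"pics/{n}11.npz",**s)
    c=s["frame"][100:200,260:380,::-1]; cv2.imwrite(f"pics/{n}11.png",cv2.resize(c,(720,600),interpolation=cv2.INTER_CUBIC))
E
```

```text
t 9.57 p [0.52   0.2468 0.0603] yyaw -20.5 tilt z [ 0.004 -0.001 -1.   ] q [ 0.424  0.627  1.836 -0.005  0.676  0.785] F [-2.1 -0.5  9.8] w 0.0106
SHIFT [-0.6 -0.8 -0.7] TURN 0 rows>= 0.0
```

View pics/side11.png

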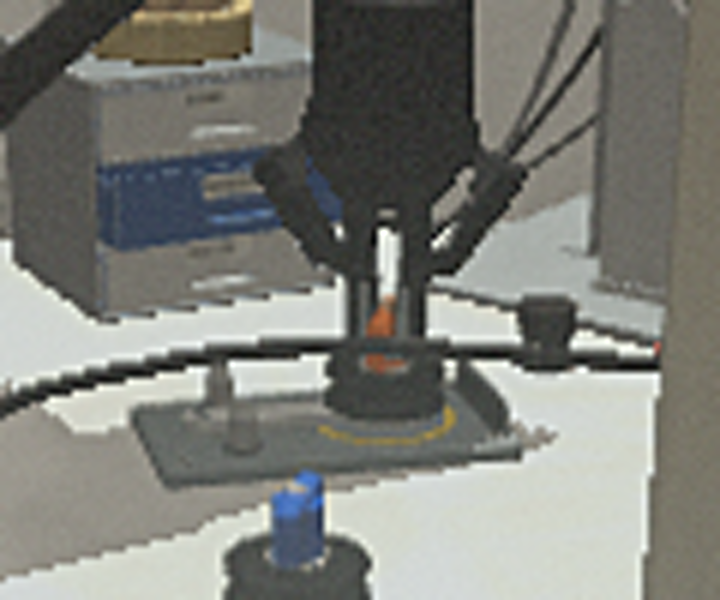

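Emit:
play_rows([
  [[0,0,0,0.1],[0,0,0,0.2],[0,0,0,0.3],[0,0,0,0.4],[0,0,0,0.5]],
])

```text
time_s: 10.03
ee_pos: [0.5207, 0.2466, 0.0608]
eef_rot: [2.943, 1.09, 0.008]
wrist_force: [1.8, -2.3, 0.7]
grip_width: 0.0105
```

```bash
python3 - <<'E'
from h import *
from cell import eyes,arm
plan(.519,.2465,.061)
print(arm.read_state()["torque"])
for n in("side","top"):
    s=eyes.snapshot(n); np.savez(f"pics/{n}12.npz",**s)
    c=s["frame"][100:200,260:380,::-1]if n=="side" else s["frame"][140:240,200:320,::-1]; cv2.imwrite(f"pics/{n}12.png",cv2.resize(c,(720,600),interpolation=cv2.INTER_CUBIC))
E
```

```text
t 10.03 p [0.5207 0.2466 0.0608] yyaw -49.4 tilt z [ 0.006 -0.001 -1.   ] q [ 0.423  0.626  1.835 -0.005  0.675  1.289] F [ 1.8 -2.3  0.7] w 0.0105
SHIFT [-1.4 -1.  -0.2] TURN 0 rows>= 0.0
[-0.40555097 -0.17936365  0.11501434]
```

View pics/side12.png

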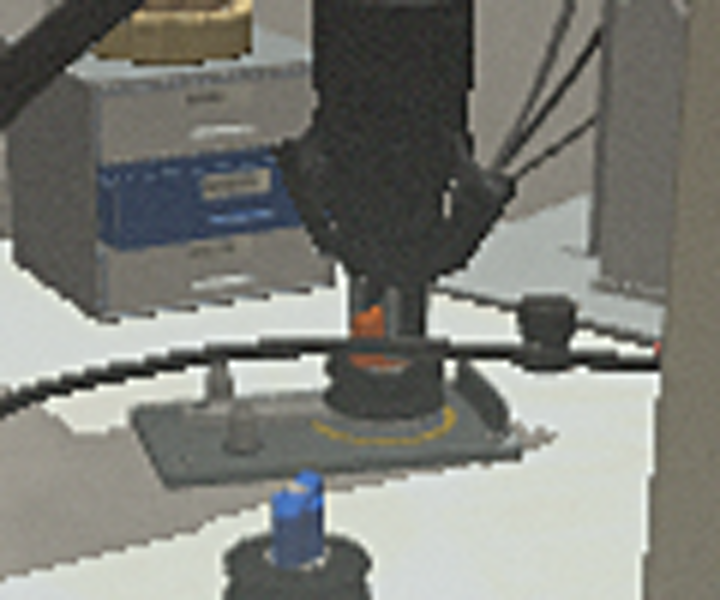

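View pics/top12.png

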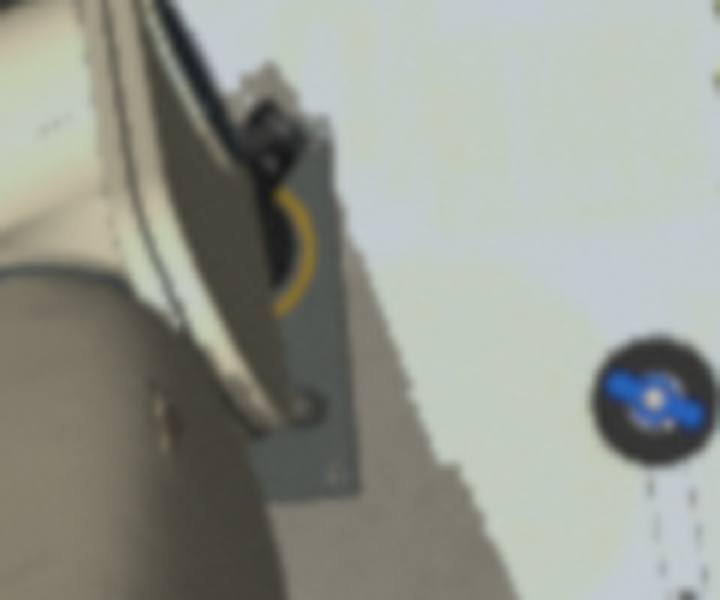

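Emit:
play_rows([
  [[0,0,0,0.1],[0,0,0,0.2],[0,0,0,0.3],[0,0,0,0.4],[0,0,0,0.5]],
])

```text
time_s: 10.55
ee_pos: [0.5209, 0.2468, 0.061]
eef_rot: [3.123, 0.331, 0.009]
wrist_force: [1.3, -1.3, 1.3]
grip_width: 0.0108
```

```bash
python3 - <<'E'
from h import *
np.set_printoptions(precision=3,suppress=True)
from cell import eyes,arm
plan(.519,.2465,.061)
print(arm.read_state()["torque"])
for n in("side",):
    s=eyes.snapshot(n); np.savez(f"pics/{n}13.npz",**s)
    c=s["frame"][100:200,260:380,::-1]; cv2.imwrite(f"pics/{n}13.png",cv2.resize(c,(720,600),interpolation=cv2.INTER_CUBIC))
for n in("side11","side12","side13"):
    s=dict(np.load(f"pics/{n}.npz"));W=world(s); print(n)
    f=s["frame"].astype(int)
    m=(W[...,2]>.014)&(W[...,2]<.024)&(abs(W[...,1]-.24)<.025)&(W[...,0]<.485)&(W[...,0]>.40)&(f.min(2)>105)
    P=W[m]
    for lo in np.arange(.41,.49,.01):
        k=(P[:,0]>=lo)&(P[:,0]<lo+.01)
        if k.any(): print(lo.round(2),k.sum(),P[k][:,1].min(),P[k][:,1].mean(),P[k][:,1].max())
E
```

```text
t 10.55 p [0.521 0.247 0.061] yyaw -77.9 tilt z [ 0.006 -0.001 -1.   ] q [ 0.423  0.626  1.835 -0.005  0.675  1.787] F [ 1.3 -1.3  1.3] w 0.0108
SHIFT [-1.9 -0.1 -0. ] TURN 0 rows>= 0.0
[-0.445 -0.041  0.119]
side11
0.41 1 0.23691910503745778 0.23691910503745778 0.23691910503745778
0.42 6 0.22924636189329892 0.23316501368549922 0.2433334716628828
0.43 14 0.22878577499017497 0.2362172521777403 0.2589333815772828
0.45 8 0.22939402417952362 0.2374489976869965 0.24744026365606278
0.46 11 0.23092803237002485 0.2391590992330334 0.2510769106733993
0.47 10 0.23126861076657226 0.23690081489289067 0.2454539859953701
0.48 5 0.23460499958435038 0.23923853662257866 0.24555652141797493
side12
0.42 7 0.2394648508587694 0.24508640173493842 0.25034482390808876
0.43 13 0.23625540694803127 0.24286607338534422 0.2611891505414101
0.44 2 0.2494690280126146 0.2494768454727842 0.24948466293295382
0.45 6 0.23491024045608289 0.24676774112792468 0.25391059603307237
0.46 15 0.23511092357537425 0.24357716451631575 0.2555556946775182
0.47 10 0.23676960027611918 0.24559149014750864 0.25548566034765263
0.48 6 0.23713300044097912 0.2429509296442697 0.25218158034801424
side13
0.41 1 0.24164093175574258 0.24164093175574258 0.24164093175574258
0.42 6 0.24057928563440162 0.2443398556162759 0.2503931833981703
0.43 12 0.23768477175232464 0.24452649096104603 0.26336406837407894
0.44 2 0.24803110898147923 0.24900948081108515 0.24998785264069104
0.45 9 0.23690717816960888 0.2447141556471938 0.25546441472352815
0.46 13 0.23555951826595592 0.243818201548056 0.25756283053095974
0.47 12 0.23806246710056708 0.24456812883225262 0.25398757645381553
0.48 7 0.23847372639292702 0.24246666114404897 0.24817895158975506
```

View pics/side13.png

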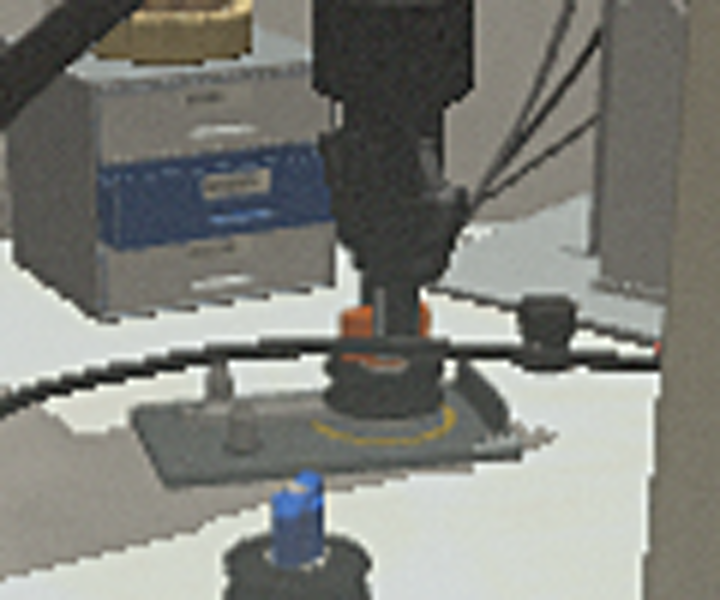

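Emit:
play_rows([
  [[0,0,0,0.08],[0,0,0,0.15],[0,0,0,0.2],[0,0,0,0.22],[0,0,0,0.22]],
])

```text
time_s: 11.02
ee_pos: [0.5209, 0.2468, 0.061]
eef_rot: [3.141, -0.018, 0.009]
wrist_force: [0.3, -0.5, -0.2]
grip_width: 0.0102
```

```bash
python3 - <<'E'
from h import *
np.set_printoptions(precision=3,suppress=True)
from cell import eyes,arm
plan(.519,.2465,.061)
print(arm.read_state()["torque"])
E
```

```text
t 11.02 p [0.521 0.247 0.061] yyaw -90.7 tilt z [ 0.006 -0.001 -1.   ] q [ 0.423  0.626  1.835 -0.005  0.675  2.01 ] F [ 0.3 -0.5 -0.2] w 0.0102
SHIFT [-1.9  0.3  0. ] TURN 0 rows>= 0.0
[-0.145  0.034  0.068]
```

Emit:
play_rows([
  [[0,0,0,0],[0,0,0,0],[0,0,0,0],[0,0,0,0],[0,0,0,0]],
], gripper=0)

```text
time_s: 11.43
ee_pos: [0.521, 0.2469, 0.0611]
eef_rot: [3.141, -0.017, 0.01]
wrist_force: [0.1, 0.5, 0.5]
grip_width: 0.0701
```

Emit:
play_rows([
  [[0,0,-10,0],[0,0,-35,0],[0,0,-70,0],[0,0,-110,0],[0,0,-150,0]],
])

```text
time_s: 11.85
ee_pos: [0.5194, 0.2467, 0.2129]
eef_rot: [3.141, -0.017, 0.008]
wrist_force: [0.5, -0.1, -0.4]
grip_width: 0.0855
```

```bash
python3 - <<'E'
from h import *
np.set_printoptions(precision=3,suppress=True)
from cell import eyes,arm
plan(.445,.07,.27)
s=eyes.snapshot("side"); np.savez("pics/side14.npz",**s)
c=s["frame"][100:200,260:380,::-1]; cv2.imwrite(f"pics/side14.png",cv2.resize(c,(720,600),interpolation=cv2.INTER_CUBIC))
E
```

```text
t 11.85 p [0.519 0.247 0.213] yyaw -90.6 tilt z [ 0.005 -0.001 -1.   ] q [ 0.424  0.395  1.774 -0.004  0.968  2.008] F [ 0.5 -0.1 -0.4] w 0.0855
SHIFT [-72.2 177.5 -57.3] TURN 0 rows>= 4.8
```

View pics/side14.png

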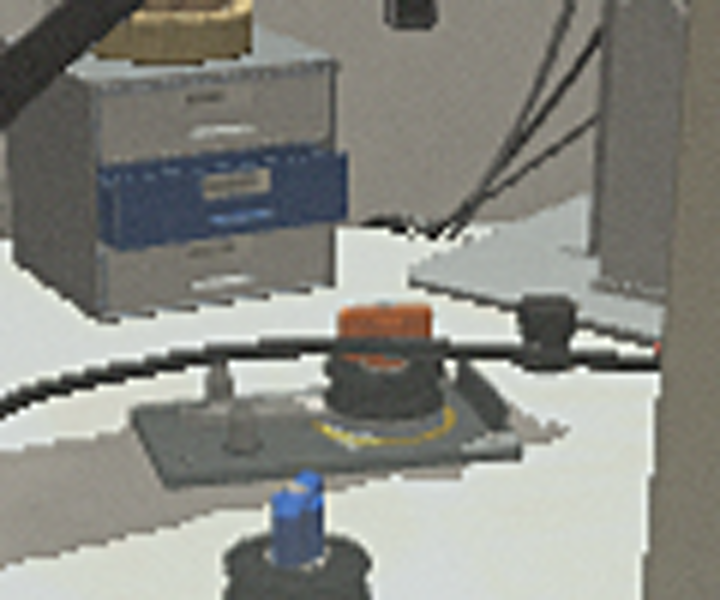

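Emit:
play_rows([
  [[-25,10,-15,0],[-50,35,-30,0],[-68,70,-45,0],[-76,110,-55,0],[-78,150,-57,0]],
])

```text
time_s: 12.32
ee_pos: [0.4417, 0.0986, 0.2786]
eef_rot: [-3.136, 0.013, -0.031]
wrist_force: [-0.0, 0.7, 0.6]
grip_width: 0.0855
```

Emit:
play_rows([
  [[0,20,0,0],[0,45,0,0],[0,60,0,0],[0,60,0,0]],
])

```text
time_s: 12.65
ee_pos: [0.441, 0.0365, 0.279]
eef_rot: [-3.137, 0.016, -0.032]
wrist_force: [-0.5, -0.3, -0.8]
grip_width: 0.0855
```

```bash
python3 - <<'E'
from h import *
np.set_printoptions(precision=3,suppress=True)
from cell import eyes,arm
plan(.521,.247,.2)
s=eyes.snapshot("top"); np.savez("pics/top15.npz",**s)
c=s["frame"][150:250,190:310,::-1]; cv2.imwrite(f"pics/top15.png",cv2.resize(c,(720,600),interpolation=cv2.INTER_CUBIC))
E
```

```text
t 12.65 p [0.441 0.036 0.279] yyaw -90.6 tilt z [ 0.021  0.005 -1.   ] q [0.053 0.101 1.999 0.004 1.021 1.633] F [-0.5 -0.3 -0.8] w 0.0855
SHIFT [  76.2 -211.    81.5] TURN 0 rows>= 5.7
```

View pics/top15.png

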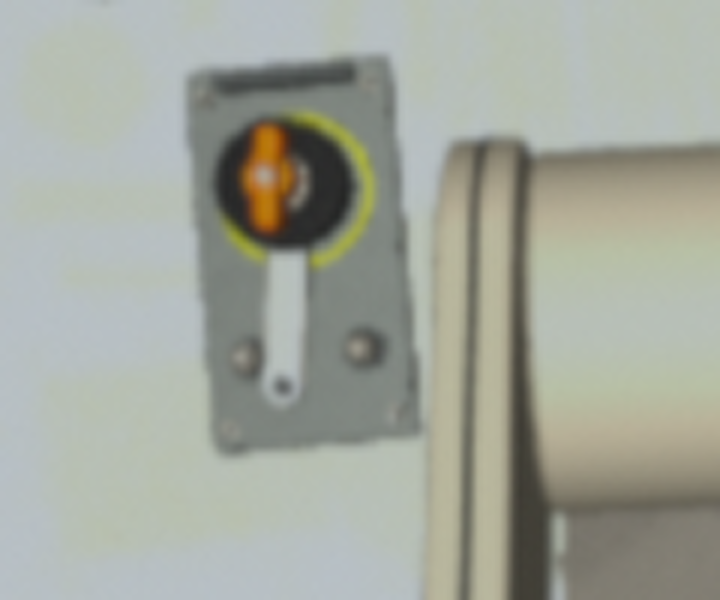

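```bash
cat > meas.py <<'E'
from h import *
import sys
np.set_printoptions(precision=4,suppress=True)
s=dict(np.load(sys.argv[1]));f=s["frame"];hsv=cv2.cvtColor(f,cv2.COLOR_RGB2HSV)
sub=np.zeros(f.shape[:2],bool);sub[155:230,215:265]=True
def pts(m,z):
    v,u=np.nonzero(m);return np.array([atz(s,a,b,z)[:2] for a,b in zip(v,u)])*1000
def pca(P):
    c=P.mean(0);w,V=np.linalg.eigh(np.cov((P-c).T));d=V[:,1];d=d*np.sign(d[0]);return c,np.degrees(np.arctan2(d[1],d[0])),np.sqrt(w[::-1]*12)
o=(cv2.inRange(hsv,(5,120,80),(20,255,255))>0)&sub
P=pts(o,.056);print("bar",pca(P),cv2.minAreaRect(P.astype(np.float32)))
fi=f.astype(int);a=sub&(fi.min(2)>165)
k,l,st,ce=cv2.connectedComponentsWithStats(a.astype(np.uint8))
W=world(s)
a=sub&(fi.min(2)>160)&(W[...,0]<.488)&(W[...,0]>.41)&(W[...,2]>.012)&(W[...,2]<.026)
P=pts(a,.018);print("arm",len(P),pca(P))
# row-wise centroid weighted by brightness
rows=[]
for r in range(194,213):
    c=np.arange(228,245); g=fi[r,228:245].mean(1); w=np.clip(g-150,0,None)
    if w.sum()>100:
        rows.append(atz(s,r,(c*w).sum()/w.sum(),.018)[:2]*1000)
rows=np.array(rows);p=np.polyfit(rows[:,0],rows[:,1],1);print("arm fit yaw",np.degrees(np.arctan(p[0])),"resid",np.std(rows[:,1]-np.polyval(p,rows[:,0])),rows[[0,-1]])
d=sub&(fi.sum(2)<190)&(W[...,2]>.02);P=pts(d|o,.036)
print("pulley",cv2.minEnclosingCircle(P.astype(np.float32)),len(P),cv2.fitEllipse(cv2.convexHull(P.astype(np.float32))))
y=(cv2.inRange(hsv,(24,110,110),(35,255,255))>0)&sub;P=pts(y,.01)
A=np.c_[2*P,np.ones(len(P))];x=np.linalg.lstsq(A,(P**2).sum(1),rcond=None)[0];print("ring",x[:2],np.sqrt(x[2]+x[0]**2+x[1]**2))
E
python3 meas.py pics/top15.npz
```

```text
bar (array([521.1887, 249.8825]), np.float64(-1.203781592733813), array([45.3806, 19.9794])) ((521.6648559570312, 250.07028198242188), (47.736698150634766, 21.11911964416504), 0.7148412466049194)
arm 118 (array([461.261 , 248.7904]), np.float64(-2.6654869264820684), array([55.617 , 16.4971]))
arm fit yaw -1.5614765765657483 resid 0.16519279642902432 [[484.413  248.4538]
 [435.3182 249.9857]]
pulley ((520.97900390625, 246.24569702148438), 29.71622085571289) 324 ((520.3321533203125, 246.5338897705078), (54.685062408447266, 59.00138473510742), 157.69764709472656)
ring [519.3809 246.6454] 33.621702234319685
```

```bash
python3 - <<'E'
from h import *
from cell import eyes,arm
np.set_printoptions(precision=4,suppress=True)
s=eyes.snapshot("side");W=world(s);f=s["frame"].astype(int)
m=(W[...,2]>.012)&(W[...,2]<.03)&(abs(W[...,1]-.245)<.02)&(W[...,0]<.49)&(W[...,0]>.415)&(f.min(2)>130)
P=W[m];print(len(P),"arm z",P[:,2].min(),P[:,2].max(),"slope",np.polyfit(P[:,0],P[:,2],1))
s0=dict(np.load("pics/side0.npz"))
h=lambda s:(lambda m:np.argwhere(m).mean(0))((cv2.inRange(cv2.cvtColor(s["frame"],cv2.COLOR_RGB2HSV),(100,120,60),(125,255,255))>0)[170:210,290:325])
print("spare blue px before/after",h(s0),h(s))
plan(.44,.03,.28)
c=s["frame"][:,:,::-1]; cv2.imwrite("pics/side16.png",c)
E
```

```text
66 arm z 0.012134671947111658 0.029444061126322633 slope [0.0109 0.0138]
spare blue px before/after [12.4545 19.697 ] [12.3333 22.6667]
t 12.75 p [0.4412 0.0384 0.2787] yyaw -90.5 tilt z [ 0.02   0.005 -1.   ] q [0.057 0.102 1.998 0.005 1.02  1.635] F [-0.4 -0.3 -0. ] w 0.0851
SHIFT [-1.1  8.4 -1.4] TURN 0 rows>= 0.2
```

View pics/side16.png

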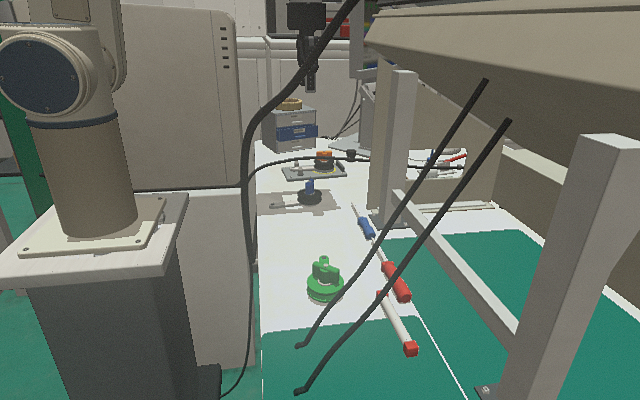

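```bash
python3 - <<'E'
from h import *
from cell import eyes,arm
s0=dict(np.load("pics/side0.npz"));s=eyes.snapshot("side")
b=slice(175,212),slice(265,328)
d=np.abs(s["z_map"][b]-s0["z_map"][b]);print("depth diff median,95%,n>2cm",np.median(d),np.percentile(d,95),(d>.02).sum(),"of",d.size)
print(np.argwhere(d>.02)[:12]+[175,265])
E
```

```text
depth diff median,95%,n>2cm 0.0017473698 0.00545159 77 of 2331
[[180 292]
 [180 314]
 [185 323]
 [186 271]
 [186 322]
 [190 289]
 [191 298]
 [193 271]
 [194 306]
 [199 280]
 [205 291]
 [205 319]]
```

The remaining differences are scattered edge and noise pixels (plus the removed orange knob's area), so the spare has not moved. Handing in.

```bash
python3 -c "
from cell import arm
print(arm.sign_off())"
```

```text
the job is handed in; nothing more can be done
None
```

I set the orange tensioner in the grey jig, with its pulley over the yellow ring and its arm between the posts. I then turned the knob clockwise against the post, let go, backed the gripper off, and handed in at about 13 s.

**Last checks:**
- **Pulley position:** it measures about 2 mm from the ring's centre in the top picture.
- **Knob angle:** the bar measures about −1° and the arm −1.6°, so they are in line to roughly 1°. A second estimate put the arm at −2.7°, which would leave the bar about 1.5° off line.
- **Flatness:** the tensioner lies flat to within the depth noise.
- **Forces:** the highest wrist force I read was about 10 N, when setting the tensioner down. I only had readings between moves, so a brief peak in between would not have shown.
- **Blue spare:** depth before and after agrees, with a median difference of 1.7 mm. The mean position of its blue pixels did shift by 3 columns. I put that down to the gripper's shadow.

The thick black cable hung right over the tensioner, so the arm could not avoid it. The wrist passed through it in the pictures with no force on the arm, so I took it as not solid.

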